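# Press-check the three weighing pans

## Robot

A 6-joint arm with a two-finger parallel gripper is mounted at the origin on a cart in front of the work surface, level with it; the furniture and walls round the work are solid. World frame = base frame: x ahead of the robot, y to its left, z up, the work surface at z = 0. Lengths are in m, angles in rad, forces in N, time in s.
With the tool pointing down it reaches from about 0.25 to 0.85 m from the base axis. Payload 12.5 kg.
Tool frame: the origin (TCP) lies on the centre line of the jaws, within the pads' length; the fingertips stand 22 mm ahead of it and the grasp point (between the pads) lies 3 mm ahead of it (tip_extent is the distance from the TCP to the fingertips, in m); z points along the fingers, y is the line along which they close (so a half turn about z gives the same grasp; the last joint's range is limited). The gripper opens to 93 mm and grips with 3 to 60 N. Pads are 15 mm wide; open, the fingers measure 128 mm over their backs; the gripper's body (75 mm by 188 mm) begins 65 mm behind the grasp point.
Start: joints at [1.153, 0.351, 1.652, -0, 1.139, -0.085], TCP at [0.18, 0.52, 0.241] pointing down, gripper open.
Joint ranges: [-2.75, 2.75], [-0.79, 2.1], [0.01, 2.65], [-1.57, 4.71], [0.07, 3.14], [-2.87, 2.87]. Speed limits (rad/s): [2.22, 2.22, 2.79, 3.14, 3.14, 3.14].

## Interface

Orientations are given as [roll, pitch, yaw] about the fixed x, y, z axes, in that order (R = Rz(yaw) Ry(pitch) Rx(roll)).
In Python, from workcell import * gives the robot as it stands. Calls block until the motion is done:
- movep(position, orientation): joint-space move of the TCP to a pose.
- servo_line(position, rot=None, vel=0.15, force_limit=None): straight line of the TCP; rot=None keeps the orientation; vel is the mean speed in m/s. With force_limit (N) it stops when the force on the tool has changed by that much, and returns True; else False.
- move_j(angles): joint-space move.
- open_jaws() and close(force=None): open the fingers fully, or close them until they stop; force is the grip in N (None keeps the last).
- wait(seconds).
- inverse_kinematics(position, orientation): joint angles nearest the present ones, or None.
- state(): the state.
- snapshot(name): name is "scene" or "side" or "wrist"; returns a dict with "pixels" (480x640x3 uint8, red, green, blue), "range_z" (480x640 float32, m along the optical axis (not along the pixel's ray), 0 where there is no reading), "fx", "fy", "cx", "cy" (pixels), "k1" (the pictures are not rectified: a ray, as slopes to the right and down, at radius r is drawn at 1 + k1 r^2 times it, then the intrinsics apply), "R" (3x3) and "t" (3): a world point X has camera coordinates R X + t. Camera axes: x right, y down, z forward; pixel columns grow to the right and rows downward; lengths in m; the calibration is good to about 2 mm. A picture is of the moment at which its call begins.
A pose or a line that the arm cannot do raises PlanningError and nothing moves.
- job_done(): hands the job in; it is judged then, once.
The state is a dict: "time": time; "joint_positions": joint angles; "dq": joint speeds; "tau": joint torques, N m; "position": TCP position; "ee_rot": TCP orientation; "wrist_force": force on the tool from outside, world axes, zero at the start; "ft_torque": the same for the moment, N m; "gripper_width": finger opening in m; "gripper_force": force on a finger pad.
Only numpy, scipy, OpenCV 4.12 (cv2) and the standard library are available. Lean on these libraries where they do the work, as an engineer would, in place of code of your own. Each camera call takes 0.05 s, during which the arm holds its last target. There are 200 camera calls.

## Task

Check that the three sprung pans of the weighing stand move freely: with the fingertips press lightly on the knob of the smallest brass weight, then the middle-sized, then the largest, each time until the pan has plainly dipped by about half its travel but not down to its stop, and let it come back up before going on to the next. Do not pick up, shift or tip the weights, and leave the other things on the bench where they are.

Things in the scene. Friction and masses are not known exactly. Their poses are not given: they have to be found in the camera images.
- small_weight: The small one of three loose brass weights of the same shape (a round body with a waist and a round knob on top), 26 mm in diameter and 31 mm high, about 0.09 kg. It stands loose and upright on one of the three pans (which one varies). Origin: centre of its underside, z up.
- small_weight_top (a point): The centre of the flat top of the small weight's knob, 31 mm over its underside. This is the spot to press, straight down. With the pan up it lies 106 mm over the bench.
- middle_weight: The middle one of three loose brass weights of the same shape (a round body with a waist and a round knob on top), 33 mm in diameter and 40 mm high, about 0.18 kg. It stands loose and upright on one of the three pans (which one varies). Origin: centre of its underside, z up.
- middle_weight_top (a point): The centre of the flat top of the middle weight's knob, 40 mm over its underside. This is the spot to press, straight down. With the pan up it lies 115 mm over the bench.
- large_weight: The large one of three loose brass weights of the same shape (a round body with a waist and a round knob on top), 40 mm in diameter and 49 mm high, about 0.30 kg. It stands loose and upright on one of the three pans (which one varies). Origin: centre of its underside, z up.
- large_weight_top (a point): The centre of the flat top of the large weight's knob, 49 mm over its underside. This is the spot to press, straight down. With the pan up it lies 124 mm over the bench.
- stand: Three-pan weighing stand fixed to the bench: aluminium plate 100 x 340 mm on four feet with three grey housings in a row along its y axis (y = -110, 0, +110 mm). On each stands a steel pan with a black rubber top, 68 mm in diameter, its top 75 mm over the bench when up. Origin: centre of its underside on the bench, z up.
- pan_right (a joint): How far the pan at y = -110 mm of the stand is pressed down: 0 m up, 0.015 m at its hard stop. It slides straight down on a spring: a push on the weight moves it from about 2.9 N (small weight), 2 N (middle) or 0.9 N (large), with 0.45 N more per mm, and it comes back up by itself.
- pan_middle (a joint): How far the pan at y = 0 mm of the stand is pressed down: 0 m up, 0.015 m at its hard stop. It slides straight down on a spring: a push on the weight moves it from about 2.9 N (small weight), 2 N (middle) or 0.9 N (large), with 0.45 N more per mm, and it comes back up by itself.
- pan_left (a joint): How far the pan at y = +110 mm of the stand is pressed down: 0 m up, 0.015 m at its hard stop. It slides straight down on a spring: a push on the weight moves it from about 2.9 N (small weight), 2 N (middle) or 0.9 N (large), with 0.45 N more per mm, and it comes back up by itself.
- actuator: Bystander: loose black round mirror motor with three white studs, 67 mm in diameter, 29 mm high, on the bench behind the stand. Origin: centre of its underside.
- gauge: Bystander: loose grey steel gauge block, 12 x 35 mm, 30 mm high, on the bench behind the stand. Origin: centre of its underside.
- plug: Bystander: loose black and grey connector, 22 x 49 mm, 22 mm high, on the bench in front of the stand. Origin: centre of its underside.
There are look-alikes about, which are no part of the job. Leave any pink or purple look-alike of the large_weight alone.

How it is judged:
On the way, in this order (a step that is already met when the one before it is completed fails the run):
1. the fingers press the small weight so that it and its pan dip by more than 3 mm (height (world z) of small_weight_top below 0.103 m and contact force between the fingers and small_weight above 0.3 N), for 0.1 s.
2. the small weight is let go and has come back up (height (world z) of small_weight_top above 0.1045 m and contact force between the fingers and small_weight below 0.1 N), for 0.1 s.
3. the fingers press the middle weight so that it and its pan dip by more than 3 mm (height (world z) of middle_weight_top below 0.112 m and contact force between the fingers and middle_weight above 0.3 N), for 0.1 s.
4. the middle weight is let go and has come back up (height (world z) of middle_weight_top above 0.1135 m and contact force between the fingers and middle_weight below 0.1 N), for 0.1 s.
5. the fingers press the large weight so that it and its pan dip by more than 3 mm (height (world z) of large_weight_top below 0.121 m and contact force between the fingers and large_weight above 0.3 N), for 0.1 s.
At the end, for the whole second after the job is handed in: All three weights stand upright (within 0.1 rad) and still on their pans, untouched, within 15 mm of where they stood, the pans back up (within 1.5 mm); the bystanders lie within 20 mm of where they were (all of step 2 and all of step 4 and height (world z) of small_weight_top below 0.109 m and angle between each of small_weight_top, middle_weight_top, large_weight_top's own z axis and vertical below 0.1 rad and distance of each of small_weight_top, middle_weight_top, large_weight_top from where it was at the start of the episode below 0.015 m and linear speed of each of small_weight, middle_weight, large_weight below 0.02 m/s and height (world z) of middle_weight_top below 0.118 m and height (world z) of large_weight_top between 0.1225 and 0.127 m and contact force between the fingers and large_weight below 0.1 N and distance of each of actuator, gauge, plug from where it was at the start of the episode below 0.02 m).
It fails at once if a weight is pressed hard: more than 18 N, or the pan goes down to its stop (more than 14 mm) (contact force between the fingers and small_weight above 18 N or contact force between the fingers and middle_weight above 18 N or contact force between the fingers and large_weight above 18 N or height (world z) of small_weight_top below 0.092 m or height (world z) of middle_weight_top below 0.101 m or height (world z) of large_weight_top below 0.11 m).
It fails at once if a weight is lifted (more than 5 mm over its resting height), shifted by more than 20 mm or tipped by more than 0.3 rad (height (world z) of small_weight_top above 0.111 m or height (world z) of middle_weight_top above 0.12 m or height (world z) of large_weight_top above 0.129 m or distance of any of small_weight_top, middle_weight_top, large_weight_top from where it was at the start of the episode above 0.02 m or angle between any of small_weight_top, middle_weight_top, large_weight_top's own z axis and vertical above 0.3 rad).
It fails at once if a bystander is moved by more than 20 mm (distance of any of actuator, gauge, plug from where it was at the start of the episode above 0.02 m).
It also fails if it takes over 48 s, if anything falls off the work surface, if the arm or the gripper's body presses on something with over 40 N, if the wrist force passes 120 N, or if a joint passes its speed limit or range.

## Working session

There is one attempt and no reset: what is moved stays moved. The work goes in short steps, each a Python script; the robot and the scene stay as the last script left them, time stands still between calls to the robot, and variables do not carry over. Pictures are saved under pics/ and viewed, at most 10 in all, crops included, and the job is handed in when it is done.

```bash
mkdir -p pics; ls
python3 - <<'E'
from workcell import *
import cv2,numpy as np
for n in ["scene","side"]:
    s=snapshot(n); cv2.imwrite(f"pics/{n}0.png",s["pixels"][:,:,::-1]); np.savez(f"{n}0.npz",**s)
    print(n,s["fx"],s["k1"],-s["R"].T@s["t"],s["R"][2])
st=state();print(st)
E
```

```text
pics
scene 468.71237884747796 0.026626503532658236 [-0.05221416 -0.32443128  0.55200962] [ 0.73732594  0.4050695  -0.54061923]
side 547.3872099296706 -0.008257581422884278 [0.51385313 0.71909207 0.60685063] [ 0.05763511 -0.80923554 -0.58465036]
{'time': 0.1, 'joint_positions': array([ 1.15337604e+00,  3.51165806e-01,  1.65233813e+00, -2.47948817e-05,
        1.13910833e+00, -8.45814964e-02]), 'dq': array([ 1.26548069e-03, -2.66063710e-04, -2.67123954e-03,  6.30175713e-05,
       -2.25176062e-03,  5.06412954e-04]), 'tau': array([-1.66247969e-04, -4.98023272e+01, -2.85704935e+01,  6.99950522e-02,
        2.39007000e-02, -3.57223917e-05]), 'position': array([0.17955764, 0.51956784, 0.24017267]), 'ee_rot': array([-3.14057479e+00, -6.37081327e-05,  2.80876421e+00]), 'wrist_force': array([-0.12870449,  0.81735522, -0.45530195]), 'ft_torque': array([ 0.01369542, -0.02702875,  0.01548038]), 'gripper_force': 0.0, 'gripper_width': 0.09290874476566043}
```

View pics/scene0.png

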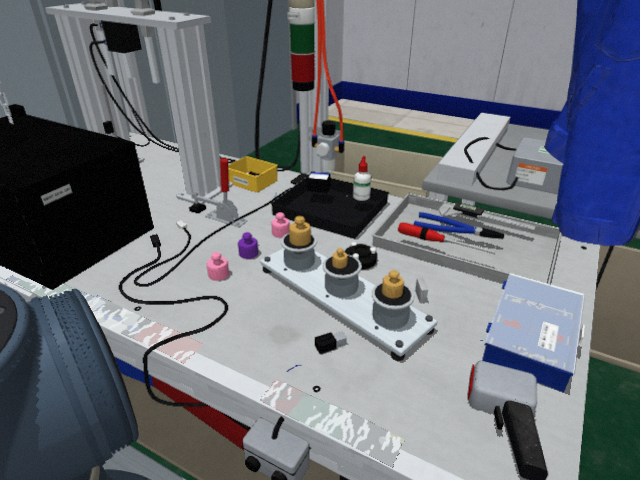

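View pics/side0.png

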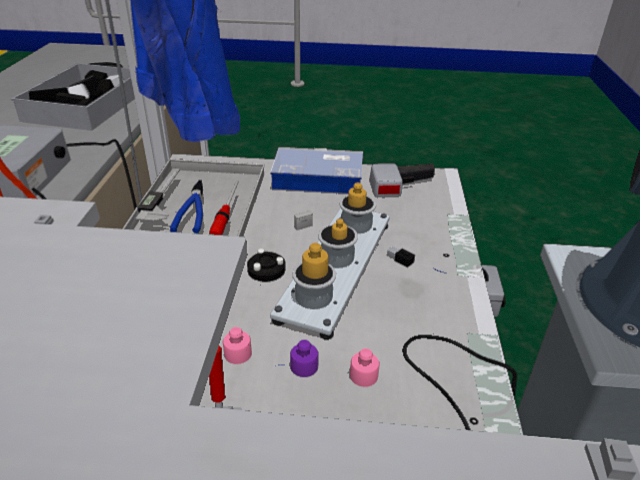

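Scene view, brass candidates: large weight on the left pan (300,232), small on the middle pan (340,258), middle-sized on the right pan (393,285). The look-alikes are pink (281,222), purple (247,245) and pink (218,266), all on the bench. The side view shows the same order: (315,260), (340,230), (357,195).

```bash
cat > h.py <<'E'
import cv2,numpy as np
def world(s):
    K=np.array([[s["fx"],0,s["cx"]],[0,s["fy"],s["cy"]],[0,0,1]],float)
    v,u=np.mgrid[:480,:640]; p=np.stack([u,v],-1).reshape(-1,1,2).astype(np.float64)
    r=cv2.undistortPoints(p,K,np.array([float(s["k1"]),0,0,0])).reshape(480,640,2)
    d=np.dstack([r,np.ones((480,640))])
    z=s["range_z"][...,None]
    return (d*z-s["t"])@s["R"], d@s["R"], -s["R"].T@s["t"]
def brass(s):
    h=cv2.cvtColor(s["pixels"],cv2.COLOR_RGB2HSV)
    return cv2.inRange(h,(12,110,60),(28,255,255))
def knobs(s):
    P,D,C=world(s); m=brass(s); n,l,st,c=cv2.connectedComponentsWithStats(m)
    out=[]
    for i in range(1,n):
        if st[i,4]<80: continue
        k=l==i; q=P[k]; q=q[(q[:,2]>.07)&(q[:,2]<.14)]
        if len(q)<60 : continue
        zt=np.percentile(q[:,2],98); top=q[q[:,2]>zt-.003]
        H=min([.106,.115,.124],key=lambda h:abs(h-zt))
        # ray to plane at knob top, pixels whose depth puts them near the top
        kk=k&(P[...,2]>zt-.003); d=D[kk]; X=C+d*((H-C[2])/d[:,2])[:,None]
        mid=(X.min(0)+X.max(0))/2
        out.append((c[i].round(),st[i,4],zt.round(4),len(top),top.mean(0).round(4),mid.round(4),q.mean(0).round(4)))
    return out
E
python3 - <<'E'
from h import *
for n in ["scene","side"]:
    s=dict(np.load(n+"0.npz"))
    print(n); [print(*o) for o in knobs(s)]
    P,_,_=world(s); h=cv2.cvtColor(s["pixels"],cv2.COLOR_RGB2HSV)
    if n=="scene":
        c=s["pixels"][200:350,230:450,::-1]; cv2.imwrite("pics/crop.png",cv2.resize(c,None,fx=3.5,fy=3.5))
E
```

```text
scene
[299. 232.] 530 0.123 43 [0.5684 0.0602 0.1222] [0.5332 0.0381 0.124 ] [0.5609 0.0571 0.0988]
[339. 259.] 251 0.1054 22 [ 0.5361 -0.0373  0.1049] [ 0.5349 -0.0383  0.106 ] [ 0.5327 -0.0388  0.0896]
[392. 285.] 471 0.1139 47 [ 0.5099 -0.1442  0.1131] [ 0.5072 -0.1453  0.115 ] [ 0.5041 -0.1456  0.0945]
side
[357. 196.] 359 0.1134 35 [ 0.5125 -0.1392  0.1125] [ 0.5123 -0.1348  0.115 ] [ 0.5122 -0.1331  0.0935]
[339. 230.] 264 0.1051 30 [ 0.5381 -0.0331  0.1041] [ 0.5396 -0.0179  0.106 ] [ 0.5378 -0.028   0.0897]
[315. 262.] 763 0.1228 77 [0.5693 0.0659 0.122 ] [0.5624 0.0963 0.124 ] [0.5691 0.074  0.0994]
```

View pics/crop.png

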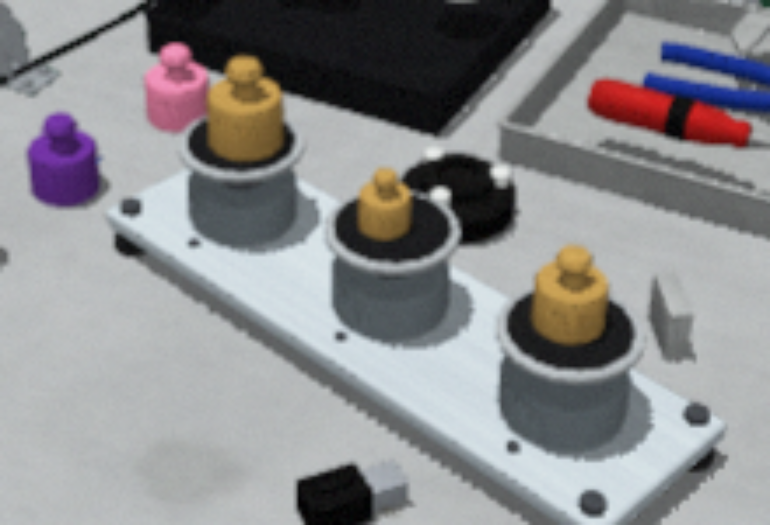

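Run:
```python
from h import *
A=[]
for n in ["scene","side"]:
    s=dict(np.load(n+"0.npz")); P,_,_=world(s)
    A.append(P[s["range_z"]>0])
P=np.concatenate(A); r=np.hypot(P[:,0],P[:,1]); a=np.degrees(np.arctan2(P[:,1],P[:,0]))
for lo in range(-30,110,10):
    k=(a>=lo)&(a<lo+10)&(P[:,2]>.14)&(r>.25)&(r<1.1)
    if k.sum()>5: i=np.argsort(r[k])[3]; print(lo,P[k][i].round(3),r[k][i].round(3),P[k][:,2].max())
```

```text
-30 [ 0.782 -0.363  0.143] 0.862 0.46982944878704375
-20 [ 0.844 -0.307  0.322] 0.898 0.4640119096003809
0 [0.908 0.157 0.212] 0.921 0.2252862109041559
10 [0.905 0.169 0.246] 0.92 0.43497866912206007
20 [0.653 0.303 0.146] 0.72 0.4060679796523517
30 [0.515 0.43  0.141] 0.671 0.46457057450126754
40 [0.362 0.431 0.202] 0.563 0.46574702694168085
50 [0.305 0.431 0.145] 0.528 0.4737322674425819
```

Run:
```python
from h import *
A=[]
for n in ["scene","side"]:
    s=dict(np.load(n+"0.npz")); P,_,_=world(s)
    A.append(P[s["range_z"]>0])
P=np.concatenate(A)
print("y:",[round(y,2) for y in np.arange(.16,.8,.04)])
for x in np.arange(.0,.8,.04):
    L=[]
    for y in np.arange(.16,.8,.04):
        k=(abs(P[:,0]-x-.02)<.02)&(abs(P[:,1]-y-.02)<.02)
        L.append("%4d"%(1000*P[k,2].max()) if k.any() else "   .")
    print("%.2f"%x,*L)
```

```text
y: [np.float64(0.16), np.float64(0.2), np.float64(0.24), np.float64(0.28), np.float64(0.32), np.float64(0.36), np.float64(0.4), np.float64(0.44), np.float64(0.48), np.float64(0.52), np.float64(0.56), np.float64(0.6), np.float64(0.64), np.float64(0.68), np.float64(0.72), np.float64(0.76)]
0.00    .    .    .    .    .    .    .    .    .    .    .    .    .    .    .    .
0.04    .    .    .    .    .    .    .    .    .    .    .    .    .    .    .    .
0.08    0    .    .    .    .    .    .    .    .    .    .    .    .    .    .    .
0.12    0    .    .    .    .    .    .    .    .    .    .    .    .    .    .    .
0.16    .    .    .    .    .    .    .    .    .    .    .    .    .    .    .    .
0.20    .    .    .    .    .    .    .    .    .    .    .    .    .    .    .    .
0.24    6    .    .    .    .    .    .   -1    0   -4    .    .    .    .    .    .
0.28    8    5    5    4    4    3  204  204  204  118   50    .    .    .    .    .
0.32    4    4    9    7    6    2  205  204  204  203    .    .    .    .    .    .
0.36    9    8    8    7    7    2  204  204  
[... 188 characters left out ...]
  205  204  204    .
0.48   50   50    3    6    7   16  204  204  204  204  204  465  205  205  204  204
0.52   32   31    2    7    8   12  204  204  204  204  204  465  205  205  223  226
0.56   50   48    2    6    6   11    2    2    1  464  465  465  465    .    .    .
0.60    3    2    3    6    1    0    1    3    3  464  465  465  464    .    .    .
0.64   51    3    6  152  103   46   50   12   12  464  464  434    .    .    .    .
0.68   46    2    4    7    0    1  410  411  406  414  411  432  426  412  410  410
0.72   32   33    6    4    1    0  406  406  406  433  407  427  422  422  406  406
0.76    3   32    7    1   48   28  405  409  405  406  406  405  405  405  375  410
```

Run:
```python
from h import *
from workcell import *
close(10)
for p in ([.17,.40,.30],[.40,.10,.30],[.525,-.035,.25]): servo_line(p,vel=.2)
wait(.2)
s=snapshot("wrist"); np.savez("w0.npz",**s); cv2.imwrite("pics/w0.png",s["pixels"][:,:,::-1])
[print(*o) for o in knobs(s)]
st=state(); print(st["time"],st["position"],st["ee_rot"],st["wrist_force"],st["gripper_width"],-s["R"].T@s["t"])
```

```text
[455. 228.] 2651 0.1239 444 [0.5679 0.063  0.1229] [0.5573 0.0585 0.124 ] [0.5627 0.0603 0.105 ]
[321. 229.] 1021 0.1062 211 [ 0.5367 -0.0349  0.1052] [ 0.5365 -0.0347  0.106 ] [ 0.5345 -0.0341  0.0944]
[182. 242.] 1730 0.1142 284 [ 0.5102 -0.1414  0.1133] [ 0.5055 -0.1302  0.115 ] [ 0.5083 -0.1375  0.0982]
5.7583 [ 0.5248292  -0.03454308  0.25036065] [3.14148148e+00 4.78566674e-04 2.80947076e+00] [-0.22865881  0.39928789  0.24706221] 0.0002484277308092934 [ 0.44600562 -0.00691871  0.39389979]
```

View pics/w0.png

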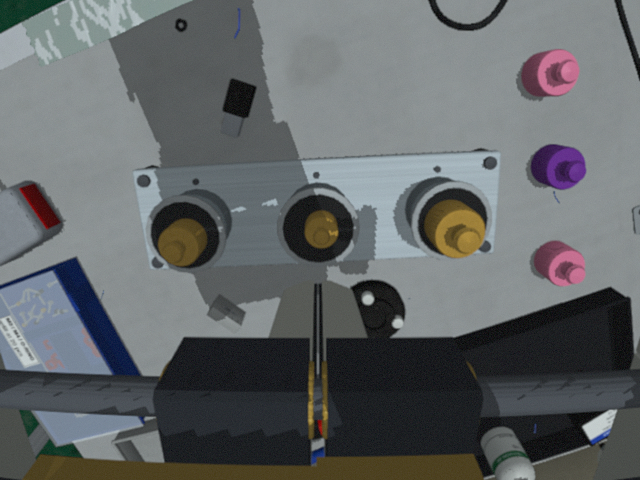

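The wrist view confirms the choice: small (321,229), middle-sized (182,242) and large (455,228), within 2 mm of the two-view estimates. The purple and pink ones are at right, on the bench. Pressing small first.

```bash
cat > press.py <<'E'
from workcell import *
def press(x,y,top,dip=.007):
    servo_line([x,y,top+.022+.04],vel=.15)
    servo_line([x,y,top+.022+.008],vel=.06); wait(.2)
    f0=state()["wrist_force"]
    hit=servo_line([x,y,top+.022-dip],vel=.02,force_limit=10); wait(.3)
    st=state(); print("hit",hit,"z",st["position"].round(4),"dF",(st["wrist_force"]-f0).round(2),"t",st["time"])
    servo_line([x,y,top+.022+.008],vel=.03)
    servo_line([x,y,top+.022+.06],vel=.1); wait(.2)
E
python3 - <<'E'
from h import *
from press import *
press(.5368,-.035,.106)
[print(*o) for o in knobs(snapshot("scene"))]
[print(*o) for o in knobs(snapshot("side"))]
print(state()["time"])
E
```

```text
hit False z [ 0.537  -0.035   0.1212] dF [-0.24  0.46  5.56] t 8.5417
[299. 232.] 531 0.123 43 [0.5682 0.0602 0.1222] [0.5567 0.0486 0.124 ] [0.5609 0.0571 0.0986]
[340. 259.] 245 0.1055 22 [ 0.5356 -0.0374  0.1048] [ 0.5336 -0.0425  0.106 ] [ 0.5325 -0.0389  0.0895]
[392. 285.] 467 0.114 47 [ 0.5094 -0.1439  0.1131] [ 0.4858 -0.1532  0.115 ] [ 0.504  -0.1456  0.0945]
[357. 196.] 347 0.1132 34 [ 0.5121 -0.1388  0.1125] [ 0.5122 -0.1348  0.115 ] [ 0.5122 -0.133   0.0933]
[339. 230.] 256 0.1056 31 [ 0.5384 -0.0325  0.1044] [ 0.5381 -0.0307  0.106 ] [ 0.5381 -0.0279  0.0902]
[315. 262.] 771 0.123 78 [0.5696 0.0659 0.1219] [0.5698 0.0806 0.124 ] [0.5692 0.074  0.0994]
10.1583
```

The 5.6 N reading means about a 6 mm dip, and the small weight came back up in place. Middle and large next.

Run:
```python
from h import *
from press import *
press(.5105,-.1415,.115)
[print(*o) for o in knobs(snapshot("scene"))]
servo_line([.535,-.04,.23],vel=.2)
press(.5683,.063,.124)
[print(*o) for o in knobs(snapshot("scene"))]
s=snapshot("side"); [print(*o) for o in knobs(s)]
cv2.imwrite("pics/side1.png",s["pixels"][:,:,::-1])
print(state()["time"])
```

```text
hit False z [ 0.5106 -0.1415  0.1301] dF [0.38 0.14 4.12] t 13.125
[299. 232.] 533 0.1229 47 [0.5681 0.0604 0.1219] [0.5403 0.0454 0.124 ] [0.561  0.0571 0.0987]
[339. 259.] 254 0.1061 25 [ 0.5361 -0.037   0.1051] [ 0.5346 -0.039   0.106 ] [ 0.5327 -0.0388  0.0897]
[392. 285.] 471 0.1141 44 [ 0.5096 -0.1439  0.1132] [ 0.5022 -0.1446  0.115 ] [ 0.5041 -0.1458  0.0945]
hit False z [0.5683 0.063  0.1391] dF [-0.58 -0.84  2.46] t 18.4
[299. 232.] 527 0.1232 44 [0.568  0.0604 0.1223] [0.5414 0.042  0.124 ] [0.5611 0.0572 0.0985]
[339. 259.] 244 0.1057 22 [ 0.536  -0.0374  0.1047] [ 0.5345 -0.039   0.106 ] [ 0.5325 -0.0389  0.0897]
[392. 285.] 472 0.1141 47 [ 0.5098 -0.1442  0.1132] [ 0.4904 -0.1497  0.115 ] [ 0.5041 -0.1456  0.0946]
[357. 196.] 360 0.1137 33 [ 0.5124 -0.1389  0.1128] [ 0.5131 -0.1141  0.115 ] [ 0.5122 -0.1331  0.0933]
[339. 230.] 254 0.1057 25 [ 0.538  -0.0326  0.1046] [ 0.5379 -0.0306  0.106 ] [ 0.538  -0.0279  0.0899]
[315. 262.] 759 0.1226 73 [0.5695 0.066  0.1219] [0.5694 0.0921 0.124 ] [0.5692 0.074  0.0992]
20.0167
```

View pics/side1.png

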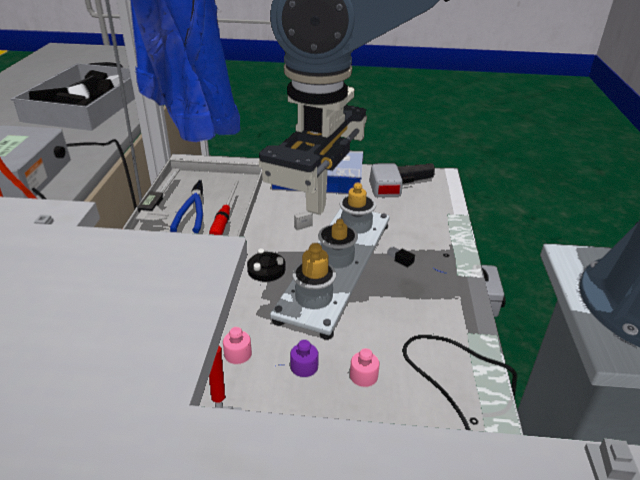

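The side view shows all three weights upright in place at (357,195), (340,230) and (315,260), and the bystanders have not moved. The large weight's force reading was low (2.5 N), so I'll press it once more and check the dip by camera.

Run:
```python
from h import *
from press import *
x,y,top=.5683,.063,.124
def body(s):   # lower edge of the large weight's body, side view
    m=brass(s)[:,295:335]; m[:225]=0
    P,_,_=world(s); q=P[:,295:335][m>0]; q=q[(q[:,2]>.06)&(q[:,2]<.13)]
    return np.percentile(q[:,2],[3,10,50]).round(4), np.where(m.any(1))[0].max()
print(body(snapshot("side")))
servo_line([x,y,top+.030],vel=.06); wait(.2); f0=state()["wrist_force"]
servo_line([x,y,top+.022-.0085],vel=.02,force_limit=10); wait(.3)
st=state(); print(st["position"],st["wrist_force"]-f0); print(body(snapshot("side")))
servo_line([x,y,top+.030],vel=.03); servo_line([x,y,top+.1],vel=.1); wait(.5)
s=snapshot("side"); print(body(s)); [print(*o) for o in knobs(s)]; print(state()["time"])
```

```text
(array([0.0768, 0.0808, 0.1019]), np.int64(278))
[0.56837158 0.06300063 0.13759637] [ 0.5490491  -0.91000046  3.05429732]
(array([0.0691, 0.0729, 0.0926]), np.int64(282))
(array([0.0764, 0.0806, 0.1018]), np.int64(278))
[357. 196.] 358 0.1132 34 [ 0.5126 -0.1393  0.1125] [ 0.5123 -0.1347  0.115 ] [ 0.5122 -0.133   0.0934]
[339. 230.] 254 0.1056 30 [ 0.538  -0.0317  0.1047] [ 0.538  -0.0254  0.106 ] [ 0.5381 -0.0279  0.0898]
[315. 262.] 760 0.1227 74 [0.5693 0.0662 0.122 ] [0.5678 0.09   0.124 ] [0.5692 0.0741 0.0993]
24.7083
```

The camera shows the pan dipped about 8 mm and came fully back up.

```bash
python3 -c "
from workcell import *
print(job_done())"
```

```text
the job is handed in; nothing more can be done
None
```

I pressed the small, middle and large weights in that order, dipping each pan about 7 mm; I pressed the large one a second time (about 8 mm) to confirm its dip by camera. All three pans came back up with the weights upright in place, the bystanders looked unmoved, and the job is handed in, though no verdict was returned.

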